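# Punch the drill spot in a bracket blank

## Task

Take the automatic centre punch from the wooden stand by its knurled handle, set its point in the small dimple of the aluminium blank in the vice and, keeping it upright, press straight down until its spring snaps, never pressing the blank harder than about 15 N. Then stand the punch back in its hole in the stand, collar down on the wood, and let go, leaving everything else on the bench as it is.

Things in the scene. Friction and masses are not known exactly. Their poses are not given: they have to be found in the camera images.
- punch_grip (a point): point on the axis of the steel centre punch, amid its handle; grasp here. Punch: 122 mm long, 0.22 kg, round, z up along it. Handle 16 mm thick, knurled, from 22 mm below to 24 mm above this point when drawn out, then a dark cap 18 mm thick, 10 mm long. This point stays fixed to the punch's body; the handle slides down over the body by up to 12 mm as one presses, and may start 0 to 9 mm down
- punch_collar (a point): underside of the punch's collar (27 mm across, 6 mm thick), on its axis, 43 mm below punch_grip. In the stand it rests on the stand's top. Below it comes a sleeve 14 mm thick and 15 mm long, then the thin nose
- punch_tip (a point): point of the punch's nose (rounded, 4 mm thick), on its axis, 45 mm below punch_collar. Pressing by the handle: first 0 to 9 mm of slack (unknown) at 2 to 4 N, then the push rises about 2.5 N per mm to some 10 N, where its spring snaps: the nose jumps 3 mm up into the sleeve and the push falls to about 5 N. Pushing on, it climbs again, to a hard stop about 4 mm on. It recocks when lifted
- blank: aluminium bracket blank in the vice, 52 x 66 mm, its flat top 26 mm above this origin (centre of its underside) and 6 mm above the vice's jaws. Blank and vice are fixed. Along its y lie a small dimple (the drill spot, y = -16 mm) and two larger dark finished holes, 11 mm wide (y = +4 and +22 mm)
- spot (a point): the drill spot: centre of the floor of the dimple in the blank, 6 mm wide with a bevelled rim of 9 mm, 3 mm deep, so this point lies 3 mm below the blank's top. z up
- stand: wooden tool stand fixed to the bench, 60 mm (its x) by 115 mm (its y), 60 mm tall, with two holes right through it 60 mm apart along its y; origin under its middle
- hole_a (a point): middle of the mouth of the stand's hole at its -y end, 19 mm wide with a bevelled rim, level with the stand's top
- hole_b (a point): the same for the hole at its +y end. One hole holds the punch at the start, the other the wax knife; which is which varies
- wax_knife: wax knife standing beside the punch in the other hole of the stand: dark wooden handle 13 mm thick, flat steel blade upwards, 125 mm tall in all; origin at its lower end. To be left alone
- bottle: small amber bottle with black cap, 38 mm across, 75 mm tall; origin under its foot. To be left alone
- jar: blue lidded jar, 52 mm across, 50 mm tall; origin under its foot. To be left alone
- cast: plaster cast of a dental arch, 60 x 64 mm, 26 mm tall; origin under its middle. To be left alone
- brush_pot: cork pot with brushes, 52 mm across, 60 mm tall, brushes to 160 mm; origin under its foot. To be left alone
- tray: shallow empty steel tray, 90 x 130 mm, 22 mm tall; origin under its middle. To be left alone
- spatula: flat mixing spatula with dark wooden handle, 160 mm long, lying on the bench. To be left alone
- pin_box: small white plastic box, 50 x 70 mm, 32 mm tall; origin under its middle. To be left alone
Not all that is in view belongs to the job. What is shaped like the stand but blue or turquoise is not meant.

How it is judged:
On the way, in this order (a step that is already met when the one before it is completed fails the run):
1. the punch is lifted out of the stand (height (world z) of punch_tip above 0.065 m), for 0.1 s.
2. the punch's spring snaps (nose pushed in by more than 2.5 mm) with its point in the dimple and the punch upright (within 6 degrees) (distance between punch_tip and punch_collar below 0.0425 m and horizontal distance between punch_tip and spot below 0.0035 m and z of punch_tip in the frame of spot below 0.002 m and angle between punch_grip's own z axis and vertical below 0.105 rad), for 0.02 s.
At the end, for the whole second after the job is handed in: The punch's spring has snapped in the dimple, and the punch stands upright (within 6 degrees), still and released in a hole of the stand, its collar within 3 mm of the stand's top and within 5 mm of the hole's axis ((horizontal distance between punch_collar and hole_a below 0.005 m or horizontal distance between punch_collar and hole_b below 0.005 m) and z of punch_collar in the frame of stand between 0.057 and 0.063 m and angle between punch_grip's own z axis and vertical below 0.1 rad and linear speed of punch below 0.02 m/s); the robot touches nothing.
It fails at once if the blank is pressed with more than 18 N (contact force between punch and blank above 18 N).
It fails at once if the punch snaps away from the dimple (distance between punch_tip and punch_collar below 0.0425 m and horizontal distance between punch_tip and spot above 0.006 m).
It fails at once if a bystander is moved by more than 20 mm (distance of any of wax_knife, bottle, jar, cast, brush_pot, tray, spatula, pin_box from where it was at the start of the episode above 0.02 m).
It also fails if it takes over 72 s, if anything falls off the work surface, if the arm or the gripper's body presses on something with over 40 N, if the wrist force passes 120 N, or if a joint passes its speed limit or range.

## Robot

A 7-joint arm with a two-finger parallel gripper is mounted at the origin on the work surface. World frame = base frame: x ahead of the robot, y to its left, z up, the work surface at z = 0. Lengths are in m, angles in rad, forces in N, time in s.
With the tool pointing down it reaches from about 0.4 to 0.85 m from the base axis. Payload 4.5 kg.
Tool frame: the origin (TCP) lies midway between the tips of the shut fingers; the grasp point (between the pads) lies 19 mm behind it; z points along the fingers, y is the line along which they close (so a half turn about z gives the same grasp; the last joint's range is limited). The gripper opens to 88 mm and grips with 3 to 60 N. Pads are 18 mm wide; open, the fingers measure 123 mm over their backs; the gripper's body (75 mm by 187 mm) begins 45 mm behind the grasp point.
Start: joints at [1.208, 0.689, -0.195, 1.565, 0.157, 0.902, -0.215], TCP at [0.242, -0.576, 0.239] pointing down, gripper open.
Joint ranges: [-3.01, 3.01], [-0.46, 2.08], [-1.47, 1.51], [0.13, 2.56], [-1, 4.14], [0.04, 2.09], [-2.66, 2.66]. Speed limits (rad/s): [2.57, 2.57, 3.14, 3.14, 3.14, 3.14, 3.14].

## Interface

Orientations are given as a unit quaternion [x, y, z, w].
In Python, from plant import r gives the robot as it stands.
- The arm moves only by the tool carry_out, never from a script. Its argument "plan" is a list of rows, each an object with "rot": the turn, a rotation vector about the tool's x, y, z in rad, a list of three; "xyz": the shift along the tool's x, y, z in m, a list of three; "grip": the closure in counts, from 0 (fully open) to 255 (shut). In form: [{"rot": [wx, wy, wz], "xyz": [dx, dy, dz], "grip": grip}, ...]. A call has 1 to 8 rows; each row is the pose to reach, as a shift and turn from the pose commanded when the call began, along the tool's axes at that moment; what a row does not reach only later rows make up. A row lasts 1/12 s, in which the tool goes at most 41.7 mm and 7.16 degrees, less where a joint would pass 70% of its speed; a pose out of reach is approached as far as the arm can. A call with a gripper value outside its range is refused whole. The fingers move at their own pace and stop on an object; "squeeze" is the grip in N (left out, the last holds). Time passes only in rows, so rows that repeat a pose let the fingers close. It gives the time, the measured TCP pose, the force, the opening and the grip force at its end, in the units of the state.
- r.get_state(): the state, without advancing time (a new reading comes with each control period).
- r.snapshot(name): name is "side" or "top"; returns the picture (480x640x3 uint8, red, green, blue); there is no depth.
- r.camera_params(name): a dict with "fx", "fy", "cx", "cy" (pixels), "distortion" ([k1, k2, p1, p2, k3] as OpenCV has them; the pictures are not rectified), "position" and "attitude" of the camera in the world. Camera axes: x right, y down, z forward; pixel columns grow to the right and rows downward; lengths in m; the calibration is good to about 2 mm. A picture is of the moment at which its call begins. camera_params takes no time and is no camera call.
- r.finish_job(): hands the job in; it is judged then, once.
The state is a dict: "clock": time; "q": joint angles; "qd": joint speeds; "joint_torque": joint torques, N m; "tool_pos": TCP position; "eef_rot": TCP orientation; "contact_force": force on the tool from outside, world axes, zero at the start; "moment": the same for the moment, N m; "opening": opening from 0.0 (shut) to 1.0 (fully open); "finger_force": force on a finger pad.
Only numpy, scipy, OpenCV 4.12 (cv2) and the standard library are available. Lean on these libraries where they do the work, as an engineer would, in place of code of your own. Each camera call takes 0.05 s, during which the arm holds its last target. There are 200 camera calls.

## Working session

There is one attempt and no reset: what is moved stays moved. The work goes in short steps, Python scripts to look and compute and a tool call to move; the robot and the scene stay as the last step left them, time stands still between calls to the robot, and variables do not carry over. Pictures are saved under pics/ and viewed, at most 10 in all, crops included, and the job is handed in when it is done.

Besides the shell and the picture viewer there is one more tool, called in YAML: its name, and indented under it one key for each argument. carry_out: Moves the arm, as the interface text tells. Its arguments: {"type":"object","properties":{"plan":{"type":"array"},"squeeze":{"type":"number"}},"required":["plan"]}

```bash
mkdir -p pics; cat > h.py <<'E'
import numpy as np, cv2
from scipy.spatial.transform import Rotation as R
from plant import r
def snap(n,f):
    im=r.snapshot(n); cv2.imwrite('pics/'+f,im[:,:,::-1]); return im
def cam(n):
    c=r.camera_params(n); K=np.array([[c['fx'],0,c['cx']],[0,c['fy'],c['cy']],[0,0,1.]])
    return K,np.array(c['distortion'],float),np.array(c['position']),R.from_quat(c['attitude'])
def ray(n,u,v):
    K,d,p,A=cam(n); x=cv2.undistortPoints(np.array([[[u,v]]],float),K,d)[0,0]
    return p,A.apply([x[0],x[1],1])
def at_z(n,u,v,z):
    p,d=ray(n,u,v); return p+d*(z-p[2])/d[2]
def proj(n,P):
    K,d,p,A=cam(n); P=np.atleast_2d(P)
    return cv2.projectPoints(A.inv().apply(P-p),np.zeros(3),np.zeros(3),K,d)[0][:,0]
def tri(a,b):  # (name,u,v) twice
    p1,d1=ray(*a);p2,d2=ray(*b);d1/=np.linalg.norm(d1);d2/=np.linalg.norm(d2)
    t=np.linalg.lstsq(np.c_[d1,-d2],p2-p1,rcond=None)[0]
    q1=p1+t[0]*d1;q2=p2+t[1]*d2; return (q1+q2)/2,np.linalg.norm(q1-q2)
E
python3 - <<'E'
from h import *
snap('top','t0.png');snap('side','s0.png')
for n in('top','side'): print(r.camera_params(n))
print(r.get_state())
E
```

```text
{'fx': 433.59336069913405, 'fy': 433.59336069913405, 'cx': 325.7682357880661, 'cy': 244.76140992550623, 'distortion': array([-0.01511799,  0.        ,  0.        ,  0.        ,  0.        ]), 'position': array([0.42983084, 0.0286944 , 1.08450116]), 'attitude': array([ 0.71147175, -0.70168515,  0.02780853, -0.02593414])}
{'fx': 495.3313995009206, 'fy': 495.3313995009206, 'cx': 322.0042640018123, 'cy': 239.6440215816943, 'distortion': array([0.00601237, 0.        , 0.        , 0.        , 0.        ]), 'position': array([0.20076977, 0.67044041, 0.79687585]), 'attitude': array([-0.18282558,  0.90637223, -0.37156948,  0.08366781])}
{'clock': 0.1, 'q': array([ 1.20781758,  0.68988339, -0.19451835,  1.56622695,  0.1573018 ,
        0.9025351 , -0.21507757]), 'qd': array([ 0.00057793, -0.00143769,  0.00179143, -0.00354558,  0.00064205,
        0.0011447 , -0.00081799]), 'joint_torque': array([-2.96604820e-03, -5.28499174e+01, -1.27132941e+00, -1.53835684e+01,
       -5.25315839e-02,  1.99581518e-03,  7.49242554e-05]), 'tool_pos': array([ 0.24126601, -0.57593482,  0.23800413]), 'eef_rot': array([ 9.80375399e-01,  1.97137989e-01, -2.27050061e-04, -7.99260639e-04]), 'contact_force': array([ 0.45230409, -0.90627686, -0.37345831]), 'moment': array([-0.01518295, -0.01753277, -0.01354559]), 'finger_force': 0.0, 'opening': 0.9979022592867052}
```

View pics/t0.png

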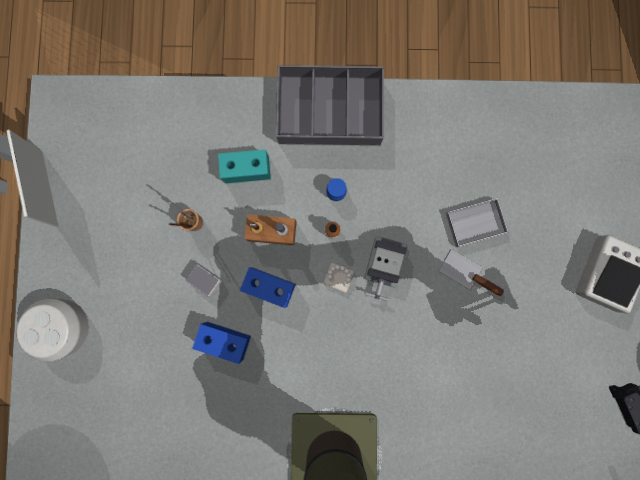

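View pics/s0.png

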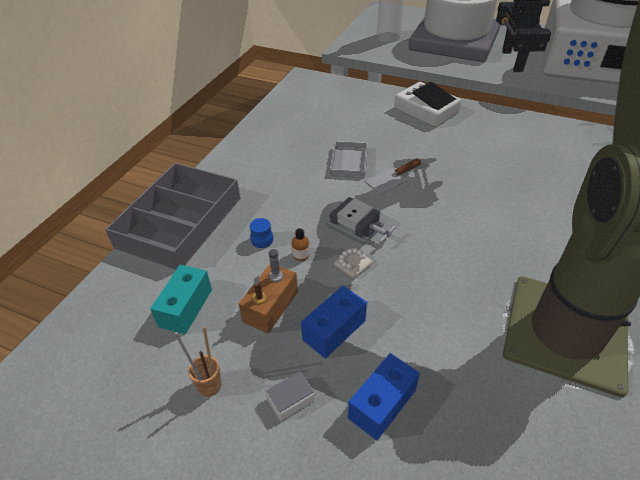

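The top view shows the wooden stand at (270,230), with the wax knife near (255,228) and the punch near (282,230). The vice and blank are at (387,260), with two dark holes around (383,260). I'll zoom in on the stand and the blank in both views.

```bash
python3 - <<'E'
import cv2,numpy as np
t=cv2.imread('pics/t0.png');s=cv2.imread('pics/s0.png')
z=lambda im,x,y,w,h,f:cv2.resize(im[y:y+h,x:x+w],None,fx=f,fy=f,interpolation=cv2.INTER_CUBIC)
a=[z(t,240,205,66,50,6),z(t,357,230,66,50,6),z(s,235,240,66,100,3)[:300],z(s,325,190,66,50,6)]
a[2]=cv2.resize(s[240:335,230:310],(396,470),interpolation=cv2.INTER_CUBIC)[:300]
cv2.imwrite('pics/z0.png',np.vstack([np.hstack(a[:2]),np.hstack(a[2:])]))
E
```

```text
(no output)
```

View pics/z0.png

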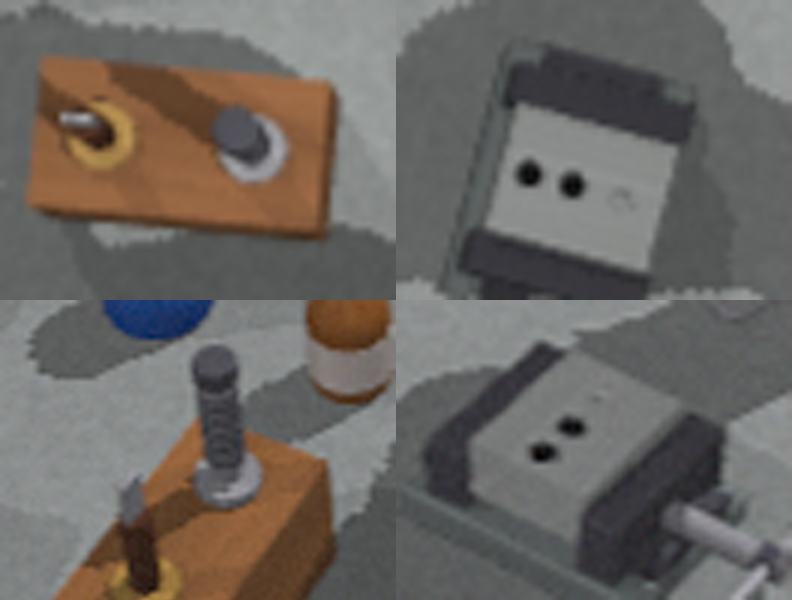

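The zoom separates them: the punch's cap and collar are in the right hole, and the wax knife is in the left one. On the blank, the faint dimple is at the -y end (zoom px 622,197) and the two dark holes are at (529,174) and (572,186). Now I'll triangulate.

```bash
cat > m.py <<'E'
from h import *
T=lambda u,v:('top',240+(u+.5)/6-.5,205+(v+.5)/6-.5)
TB=lambda u,v:('top',357+(u-396+.5)/6-.5,230+(v+.5)/6-.5)
S=lambda u,v:('side',230+(u+.5)/4.95-.5,240+(v-300+.5)/4.95-.5)
SB=lambda u,v:('side',325+(u-396+.5)/6-.5,190+(v-300+.5)/6-.5)
E
python3 - <<'E'
from m import *
np.set_printoptions(precision=4,suppress=True)
for n,a,b in [('cap',T(234,123),S(214,358)),('collar',T(254,152),S(228,477)),('h1',TB(529,174),SB(543,453)),('h2',TB(572,186),SB(571,427)),('dim',TB(622,197),SB(598,398))]:
    print(n,*tri(a,b))
# stand corners at z=.06, top view
for c in [(41,58),(334,83),(326,234),(30,208)]: print(at_z(*T(*c),.06))
for c in [(518,103),(692,142),(650,272),(485,232)]: print(at_z(*TB(*c),.08))
E
```

```text
cap [0.5435 0.1311 0.132 ] 0.002316022578689204
collar [0.5419 0.131  0.0642] 0.001250418133526225
h1 [ 0.4776 -0.1004  0.0496] 0.0006231368364153679
h2 [ 0.473  -0.1176  0.0499] 0.0005191344251145363
dim [ 0.4692 -0.1375  0.0494] 0.0011473831124730815
[0.5781 0.2165 0.06  ]
[0.5698 0.1    0.06  ]
[0.5096 0.102  0.06  ]
[0.5183 0.2192 0.06  ]
[ 0.5034 -0.0924  0.08  ]
[ 0.4892 -0.1598  0.08  ]
[ 0.4388 -0.1436  0.08  ]
[ 0.4533 -0.0799  0.08  ]
```

```bash
cat > go.py <<'E'
import sys
from h import *
# go.py x y z th_deg : row (rot,xyz) from measured pose to target, tool down, closing line at th
x,y,z,th=map(float,sys.argv[1:5]); th=np.radians(th)
s=r.get_state(); R0=R.from_quat(s['eef_rot'])
Y=np.array([np.cos(th),np.sin(th),0]);Z=np.array([0,0,-1.]);Rt=R.from_matrix(np.c_[np.cross(Y,Z),Y,Z])
print('t',round(s['clock'],2),'pos',s['tool_pos'].round(4),'F',s['contact_force'].round(2),'open',round(s['opening'],3),'ff',s['finger_force'],'q7',s['q'].round(2))
print('rot',(R0.inv()*Rt).as_rotvec().round(4),'xyz',R0.inv().apply(np.array([x,y,z])-s['tool_pos']).round(4))
E
python3 go.py .5425 .131 .21 -2.5
```

```text
t 0.1 pos [ 0.2413 -0.5759  0.238 ] F [ 0.45 -0.91 -0.37] open 0.998 ff 0.0 q7 [ 1.21  0.69 -0.19  1.57  0.16  0.9  -0.22]
rot [-1.5000e-03 -8.0000e-04 -1.1303e+00] xyz [ 0.5511 -0.5355  0.0288]
```

carry_out:
  plan:
    - {"rot": [0, 0, -0.08], "xyz": [0.03, -0.029, 0], "grip": 0}
    - {"rot": [0, 0, -0.15], "xyz": [0.06, -0.058, 0], "grip": 0}
    - {"rot": [0, 0, -0.22], "xyz": [0.09, -0.087, 0], "grip": 0}
    - {"rot": [0, 0, -0.29], "xyz": [0.12, -0.116, 0], "grip": 0}
    - {"rot": [0, 0, -0.36], "xyz": [0.15, -0.145, 0], "grip": 0}
    - {"rot": [0, 0, -0.43], "xyz": [0.18, -0.174, 0], "grip": 0}
    - {"rot": [0, 0, -0.5], "xyz": [0.21, -0.203, 0], "grip": 0}
    - {"rot": [0, 0, -0.57], "xyz": [0.23, -0.223, 0], "grip": 0}
  squeeze: 35

```text
clock: 0.77
tool_pos: [0.3687, -0.2779, 0.2388]
eef_rot: [0.884, 0.468, 0.001, -0.001]
contact_force: [-0.5, -0.1, -0.9]
opening: 0.999
finger_force: 0.0
```

```bash
python3 go.py .5425 .131 .21 -2.5
```

```text
t 0.77 pos [ 0.3687 -0.2779  0.2388] F [-0.49 -0.09 -0.9 ] open 0.999 ff 0.0 q7 [ 0.78  0.5  -0.35  2.03  0.27  0.65 -0.34]
rot [-1.000e-04 -1.600e-03 -5.531e-01] xyz [ 0.4359 -0.086   0.0294]
```

carry_out:
  plan:
    - {"rot": [0, 0, -0.07], "xyz": [0.04, -0.008, 0], "grip": 0}
    - {"rot": [0, 0, -0.14], "xyz": [0.08, -0.016, 0], "grip": 0}
    - {"rot": [0, 0, -0.21], "xyz": [0.12, -0.024, 0], "grip": 0}
    - {"rot": [0, 0, -0.28], "xyz": [0.16, -0.032, 0], "grip": 0}
    - {"rot": [0, 0, -0.35], "xyz": [0.2, -0.04, 0], "grip": 0}
    - {"rot": [0, 0, -0.42], "xyz": [0.24, -0.048, 0], "grip": 0}
    - {"rot": [0, 0, -0.49], "xyz": [0.28, -0.056, 0], "grip": 0}
    - {"rot": [0, 0, -0.55], "xyz": [0.32, -0.064, 0], "grip": 0}

```text
clock: 1.43
tool_pos: [0.4968, 0.0197, 0.2386]
eef_rot: [0.725, 0.689, -0.0, -0.0]
contact_force: [1.1, -0.4, -0.8]
opening: 1.002
finger_force: 0.0
```

```bash
python3 go.py .5425 .131 .19 -2.5
```

```text
t 1.43 pos [0.4968 0.0197 0.2386] F [ 1.06 -0.36 -0.78] open 1.002 ff 0.0 q7 [ 0.17  0.55 -0.47  1.93  0.36  0.74 -0.56]
rot [-0.0005  0.0004 -0.0069] xyz [0.1135 0.0401 0.0485]
```

carry_out:
  plan:
    - {"rot": [0, 0, -0.007], "xyz": [0.03, 0.01, 0.0], "grip": 0}
    - {"rot": [0, 0, -0.007], "xyz": [0.06, 0.021, 0.01], "grip": 0}
    - {"rot": [0, 0, -0.007], "xyz": [0.085, 0.03, 0.02], "grip": 0}
    - {"rot": [0, 0, -0.007], "xyz": [0.105, 0.037, 0.035], "grip": 0}
    - {"rot": [0, 0, -0.007], "xyz": [0.1135, 0.04, 0.0485], "grip": 0}
    - {"rot": [0, 0, -0.007], "xyz": [0.1135, 0.04, 0.0485], "grip": 0}
    - {"rot": [0, 0, -0.007], "xyz": [0.1135, 0.04, 0.0485], "grip": 0}

```text
clock: 2.02
tool_pos: [0.5416, 0.1277, 0.1892]
eef_rot: [0.724, 0.69, -0.002, -0.0]
contact_force: [0.3, 0.0, -0.2]
opening: 1.001
finger_force: 0.0
```

```bash
python3 go.py .5425 .131 .085 -2.5; python3 - <<'E'
from h import *
t=snap('top','t1.png');s=snap('side','s1.png')
p=r.get_state()['tool_pos'];print(proj('top',p),proj('side',p))
a=cv2.resize(t[170:270,210:330],(480,400));b=cv2.resize(s[160:310,220:330],(293,400))
cv2.imwrite('pics/z1.png',np.hstack([a,b])[:,:,::-1])
E
```

```text
t 2.02 pos [0.5416 0.1277 0.1892] F [ 0.25  0.02 -0.22] open 1.001 ff 0.0 q7 [-0.07  0.69 -0.41  1.82  0.4   0.72 -0.75]
rot [-0.0028  0.0022 -0.0034] xyz [0.0035 0.0011 0.1042]
[[277.87166237 222.72685213]] [[270.96829829 227.15564031]]
```

View pics/z1.png

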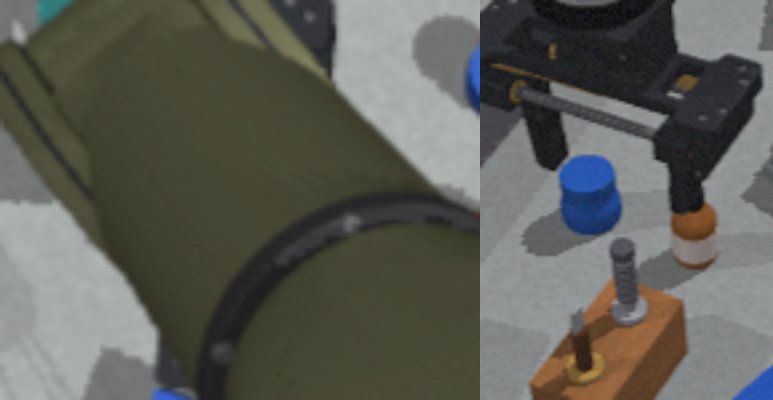

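The side crop shows the open fingers straddling the punch along x, well clear of the knife. Descending.

carry_out:
  plan:
    - {"rot": [-0.003, 0.002, -0.003], "xyz": [0.0035, 0.001, 0.012], "grip": 0}
    - {"rot": [-0.003, 0.002, -0.003], "xyz": [0.0035, 0.001, 0.027], "grip": 0}
    - {"rot": [-0.003, 0.002, -0.003], "xyz": [0.0035, 0.001, 0.042], "grip": 0}
    - {"rot": [-0.003, 0.002, -0.003], "xyz": [0.0035, 0.001, 0.057], "grip": 0}
    - {"rot": [-0.003, 0.002, -0.003], "xyz": [0.0035, 0.001, 0.072], "grip": 0}
    - {"rot": [-0.003, 0.002, -0.003], "xyz": [0.0035, 0.001, 0.087], "grip": 0}
    - {"rot": [-0.003, 0.002, -0.003], "xyz": [0.0035, 0.001, 0.1], "grip": 0}
    - {"rot": [-0.003, 0.002, -0.003], "xyz": [0.0035, 0.001, 0.104], "grip": 0}

```text
clock: 2.78
tool_pos: [0.5433, 0.1302, 0.0855]
eef_rot: [0.723, 0.691, 0.001, 0.001]
contact_force: [-0.0, 0.2, 0.4]
opening: 0.998
finger_force: 0.0
```

carry_out:
  plan:
    - {"rot": [0, 0, 0], "xyz": [0, 0, 0], "grip": 0}
    - {"rot": [0, 0, 0], "xyz": [0, 0, 0], "grip": 0}

```text
clock: 2.95
tool_pos: [0.5443, 0.1317, 0.0871]
eef_rot: [0.723, 0.691, 0.002, 0.001]
contact_force: [0.3, -0.2, 0.1]
opening: 0.998
finger_force: 0.0
```

```bash
python3 go.py .5425 .131 .085 -2.5
```

```text
t 2.95 pos [0.5443 0.1317 0.0871] F [ 0.26 -0.25  0.11] open 0.998 ff 0.0 q7 [-0.14  0.84 -0.31  1.88  0.5   0.49 -0.84]
rot [ 0.0041 -0.0019 -0.0016] xyz [-0.0008 -0.0017  0.0021]
```

carry_out:
  plan:
    - {"rot": [0.004, -0.002, -0.002], "xyz": [-0.001, -0.0015, 0.002], "grip": 0}
    - {"rot": [0.004, -0.002, -0.002], "xyz": [-0.001, -0.0015, 0.002], "grip": 100}
    - {"rot": [0.004, -0.002, -0.002], "xyz": [-0.001, -0.0015, 0.002], "grip": 180}
    - {"rot": [0.004, -0.002, -0.002], "xyz": [-0.001, -0.0015, 0.002], "grip": 200}
    - {"rot": [0.004, -0.002, -0.002], "xyz": [-0.001, -0.0015, 0.002], "grip": 210}
    - {"rot": [0.004, -0.002, -0.002], "xyz": [-0.001, -0.0015, 0.002], "grip": 220}
    - {"rot": [0.004, -0.002, -0.002], "xyz": [-0.001, -0.0015, 0.002], "grip": 255}
    - {"rot": [0.004, -0.002, -0.002], "xyz": [-0.001, -0.0015, 0.002], "grip": 255}
  squeeze: 35

```text
clock: 3.62
tool_pos: [0.5423, 0.1316, 0.0842]
eef_rot: [0.722, 0.692, -0.0, -0.0]
contact_force: [0.3, 0.0, 0.0]
opening: 0.493
finger_force: 0.0
```

carry_out:
  plan:
    - {"rot": [0, 0, 0], "xyz": [0, 0, 0], "grip": 255}
    - {"rot": [0, 0, 0], "xyz": [0, 0, 0], "grip": 255}
    - {"rot": [0, 0, 0], "xyz": [0, 0, 0], "grip": 255}
    - {"rot": [0, 0, 0], "xyz": [0, 0, 0], "grip": 255}

```text
clock: 3.95
tool_pos: [0.5424, 0.1316, 0.0842]
eef_rot: [0.722, 0.692, -0.0, -0.0]
contact_force: [0.8, -1.0, -1.6]
opening: 0.191
finger_force: 15.5
```

```bash
python3 go.py .5425 .131 .085 -2.5
```

```text
t 3.95 pos [0.5424 0.1316 0.0842] F [ 0.81 -0.97 -1.63] open 0.191 ff 15.501473620533943 q7 [-0.14  0.85 -0.31  1.88  0.5   0.49 -0.84]
rot [-0.0007 -0.      0.0016] xyz [-0.0005  0.0001 -0.0008]
```

carry_out:
  plan:
    - {"rot": [0, 0, 0], "xyz": [0, 0, 0], "grip": 255}
    - {"rot": [0, 0, 0], "xyz": [0, 0, 0], "grip": 255}
    - {"rot": [0, 0, 0], "xyz": [0, 0, -0.005], "grip": 255}
    - {"rot": [0, 0, 0], "xyz": [0, 0, -0.015], "grip": 255}
    - {"rot": [0, 0, 0], "xyz": [0, 0, -0.03], "grip": 255}
    - {"rot": [0, 0, 0], "xyz": [0, 0, -0.045], "grip": 255}
    - {"rot": [0, 0, 0], "xyz": [0, 0, -0.06], "grip": 255}
    - {"rot": [0, 0, 0], "xyz": [0, 0, -0.075], "grip": 255}

```text
clock: 4.62
tool_pos: [0.5422, 0.1314, 0.1607]
eef_rot: [0.722, 0.692, -0.0, -0.0]
contact_force: [0.1, -0.2, -2.0]
opening: 0.182
finger_force: 35.0
```

carry_out:
  plan:
    - {"rot": [0, 0, 0], "xyz": [0, 0, -0.015], "grip": 255}
    - {"rot": [0, 0, 0], "xyz": [0, 0, -0.025], "grip": 255}
    - {"rot": [0, 0, 0], "xyz": [0, 0, -0.025], "grip": 255}
    - {"rot": [0, 0, 0], "xyz": [0, 0, -0.025], "grip": 255}

```text
clock: 4.95
tool_pos: [0.5425, 0.1315, 0.1847]
eef_rot: [0.722, 0.692, 0.0, -0.0]
contact_force: [0.2, -0.5, -2.0]
opening: 0.182
finger_force: 35.0
```

```bash
python3 go.py .469 -.1375 .185 -2.5;python3 - <<'E'
from h import *
s=snap('side','s2.png');t=snap('top','t2.png')
cv2.imwrite('pics/z2.png',np.hstack([cv2.resize(s[170:320,220:330],(440,600)),cv2.resize(t[160:310,220:320],(360,600))])[:,:,::-1])
E
```

```text
t 4.95 pos [0.5425 0.1315 0.1847] F [ 0.16 -0.5  -2.01] open 0.182 ff 34.96367441955954 q7 [-0.07  0.7  -0.41  1.82  0.41  0.71 -0.76]
rot [ 0.     -0.0002  0.0015] xyz [-0.2718 -0.0621 -0.0003]
```

View pics/z2.png

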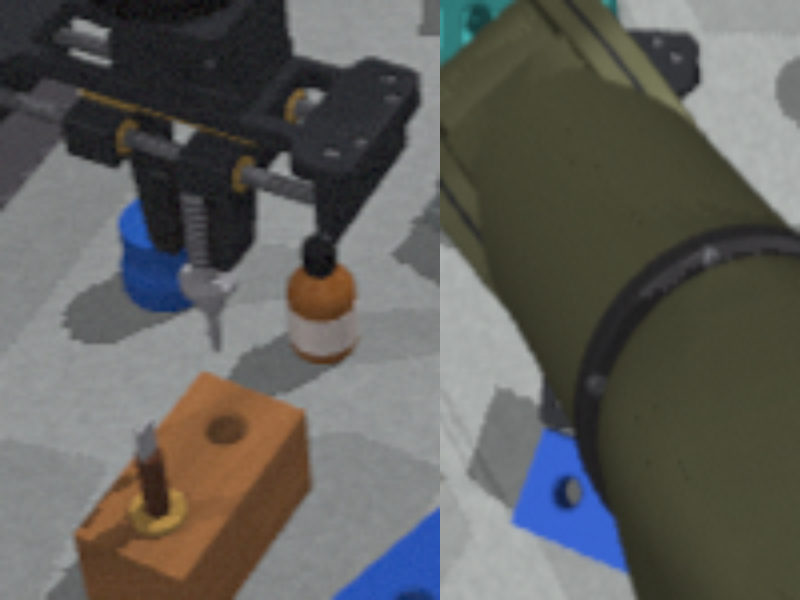

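The punch is lifted. In the side crop its tip is at (217,350), its collar at (209,285), and the empty hole is at (226,430). I'll check the tilt and the hole position numerically.

```bash
python3 - <<'E'
from h import *
np.set_printoptions(precision=4,suppress=True)
px=lambda u,v:(220+(u+.5)/4-.5,170+(v+.5)/4-.5)
print('hole',at_z('side',*px(226,430),.06))
tip=px(217,350);col=px(209,290);han=px(195,205)
g=np.array([.5425,.1315,.1847+.019])
print('pix tip',tip,'collar',col,'handle',han)
for dz in (.002,-.04,-.085,-.09): print(dz,proj('side',g+[0,0,dz]))
# tip solved on plane x=.5425 and on plane y=.1315
for nm,q in(('tip',tip),('collar',col),('handle',han)):
    p,d=ray('side',*q)
    a=p+d*(g[0]-p[0])/d[0]; b=p+d*(g[1]-p[1])/d[1]; print(nm,'x-plane',a,'y-plane',b)
E
```

```text
hole [0.5416 0.1318 0.06  ]
pix tip (273.875, 257.125) collar (271.875, 242.125) handle (268.375, 220.875)
0.002 [[268.9194 222.5532]]
-0.04 [[271.0576 239.5057]]
-0.085 [[273.195  256.4578]]
-0.09 [[273.4234 258.2695]]
tip x-plane [0.5425 0.1294 0.1148] y-plane [0.5412 0.1315 0.1174]
collar x-plane [0.5425 0.1299 0.1554] y-plane [0.5415 0.1315 0.1573]
handle x-plane [0.5425 0.1326 0.2106] y-plane [0.5432 0.1315 0.2095]
```

The punch is upright to within about 1°, and the hole checks at (0.5416, 0.1318). Next, carry it over the dimple.

carry_out:
  plan:
    - {"rot": [0, 0, 0], "xyz": [-0.008, -0.002, 0], "grip": 255}
    - {"rot": [0, 0, 0], "xyz": [-0.024, -0.0055, 0], "grip": 255}
    - {"rot": [0, 0, 0], "xyz": [-0.044, -0.01, 0], "grip": 255}
    - {"rot": [0, 0, 0], "xyz": [-0.064, -0.0146, 0], "grip": 255}
    - {"rot": [0, 0, 0], "xyz": [-0.084, -0.0192, 0], "grip": 255}
    - {"rot": [0, 0, 0], "xyz": [-0.104, -0.0237, 0], "grip": 255}
    - {"rot": [0, 0, 0], "xyz": [-0.124, -0.0283, 0], "grip": 255}
    - {"rot": [0, 0, 0], "xyz": [-0.144, -0.0328, 0], "grip": 255}

```text
clock: 5.72
tool_pos: [0.5023, -0.0126, 0.1835]
eef_rot: [0.722, 0.692, -0.001, -0.001]
contact_force: [1.2, 0.4, -1.3]
opening: 0.184
finger_force: 35.0
```

carry_out:
  plan:
    - {"rot": [0, 0, 0], "xyz": [-0.02, -0.0046, 0], "grip": 255}
    - {"rot": [0, 0, 0], "xyz": [-0.04, -0.0091, 0], "grip": 255}
    - {"rot": [0, 0, 0], "xyz": [-0.06, -0.0137, 0], "grip": 255}
    - {"rot": [0, 0, 0], "xyz": [-0.08, -0.0182, 0], "grip": 255}
    - {"rot": [0, 0, 0], "xyz": [-0.1, -0.0228, 0], "grip": 255}
    - {"rot": [0, 0, 0], "xyz": [-0.116, -0.0264, 0], "grip": 255}
    - {"rot": [0, 0, 0], "xyz": [-0.124, -0.028, 0], "grip": 255}
    - {"rot": [0, 0, 0], "xyz": [-0.128, -0.0292, 0], "grip": 255}

```text
clock: 6.38
tool_pos: [0.4679, -0.1393, 0.1837]
eef_rot: [0.723, 0.691, -0.001, -0.001]
contact_force: [0.2, -0.5, -1.8]
opening: 0.179
finger_force: 35.0
```

carry_out:
  plan:
    - {"rot": [0, 0, 0], "xyz": [0, 0, 0.01], "grip": 255}
    - {"rot": [0, 0, 0], "xyz": [0, 0, 0.025], "grip": 255}
    - {"rot": [0, 0, 0], "xyz": [0, 0, 0.038], "grip": 255}
    - {"rot": [0, 0, 0], "xyz": [0, 0, 0.045], "grip": 255}
    - {"rot": [0, 0, 0], "xyz": [0, 0, 0.045], "grip": 255}
    - {"rot": [0, 0, 0], "xyz": [0, 0, 0.045], "grip": 255}

```text
clock: 6.88
tool_pos: [0.469, -0.1369, 0.1392]
eef_rot: [0.721, 0.693, -0.0, -0.001]
contact_force: [-0.7, -1.0, -1.9]
opening: 0.183
finger_force: 35.0
```

```bash
python3 go.py .4687 -.1373 .14 -2.5;python3 - <<'E'
from h import *
s=snap('side','s3.png');t=snap('top','t3.png')
cv2.imwrite('pics/z3.png',np.hstack([cv2.resize(s[150:250,320:400],(480,600),interpolation=cv2.INTER_CUBIC),cv2.resize(t[210:310,350:400],(300,600))])[:,:,::-1])
E
```

```text
t 6.88 pos [ 0.469  -0.1369  0.1392] F [-0.67 -0.99 -1.88] open 0.183 ff 34.96447196463123 q7 [ 0.43  0.7  -0.38  2.06  0.54  0.48 -0.4 ]
rot [-0.0015 -0.0004  0.0028] xyz [-0.0004 -0.0003 -0.0008]
```

View pics/z3.png

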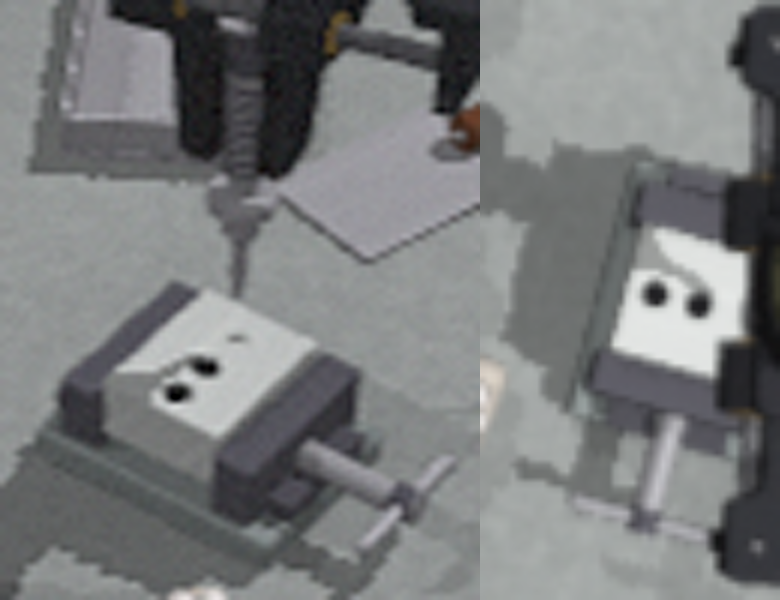

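The side crop shows the tip at (239,297) directly above the dimple at about (235,339), with the holes at (178,393) and (205,367). I'll compare the tip with the dimple through the same camera.

```bash
python3 - <<'E'
from h import *
np.set_printoptions(precision=4,suppress=True)
px=lambda u,v:(320+(u+.5)/6-.5,150+(v+.5)/6-.5)
for z in(.068,.070,.072): print('tip',z,at_z('side',*px(239,296),z))
h1=at_z('side',*px(178,393),.05);h2=at_z('side',*px(205,367),.05);d=at_z('side',*px(235,339),.05)
u=(h2-h1)/np.linalg.norm(h2-h1)
print(h1,h2,d,np.linalg.norm(h2-h1),h2+.02*u, h1+.038*u)
print([ (q-320)*6 if i==0 else (q-150)*6 for P in ([.469,-.137,.070],[.469,-.1373,.05]) for i,q in enumerate(proj('side',P)[0])])
# angle of the blank from the triangulated holes
E
```

```text
tip 0.068 [ 0.4689 -0.1405  0.068 ]
tip 0.07 [ 0.4681 -0.1383  0.07  ]
tip 0.072 [ 0.4674 -0.136   0.072 ]
[ 0.4774 -0.1     0.05  ] [ 0.4732 -0.1174  0.05  ] [ 0.4683 -0.1365  0.05  ] 0.017817155678079285 [ 0.4685 -0.1368  0.05  ] [ 0.4685 -0.137   0.05  ]
[np.float64(233.14029754154853), np.float64(294.9836249343288), np.float64(231.45865858535012), np.float64(334.72046054197824)]
```

carry_out:
  plan:
    - {"rot": [-0.001, 0, 0.002], "xyz": [0.0005, 0.0007, 0.003], "grip": 255}
    - {"rot": [-0.001, 0, 0.002], "xyz": [0.0005, 0.0007, 0.008], "grip": 255}
    - {"rot": [-0.001, 0, 0.002], "xyz": [0.0005, 0.0007, 0.013], "grip": 255}
    - {"rot": [-0.001, 0, 0.002], "xyz": [0.0005, 0.0007, 0.016], "grip": 255}
    - {"rot": [-0.001, 0, 0.002], "xyz": [0.0005, 0.0007, 0.018], "grip": 255}
    - {"rot": [-0.001, 0, 0.002], "xyz": [0.0005, 0.0007, 0.018], "grip": 255}
    - {"rot": [-0.001, 0, 0.002], "xyz": [0.0005, 0.0007, 0.018], "grip": 255}
  squeeze: 45

```text
clock: 7.57
tool_pos: [0.4696, -0.1371, 0.1211]
eef_rot: [0.722, 0.691, -0.0, -0.0]
contact_force: [0.1, -0.3, -2.3]
opening: 0.177
finger_force: 45.0
```

```bash
python3 go.py .469 -.137 .116 -2.5;python3 - <<'E'
from h import *
s=snap('side','s4.png')
cv2.imwrite('pics/z4.png',cv2.resize(s[170:230,330:390],(600,600),interpolation=cv2.INTER_CUBIC)[:,:,::-1])
E
```

```text
t 7.57 pos [ 0.4696 -0.1371  0.1211] F [ 0.1  -0.3  -2.27] open 0.177 ff 44.97349819284864 q7 [ 0.41  0.73 -0.35  2.07  0.57  0.44 -0.43]
rot [-0.0004  0.0001 -0.0003] xyz [ 0.0001 -0.0006  0.0051]
```

View pics/z4.png

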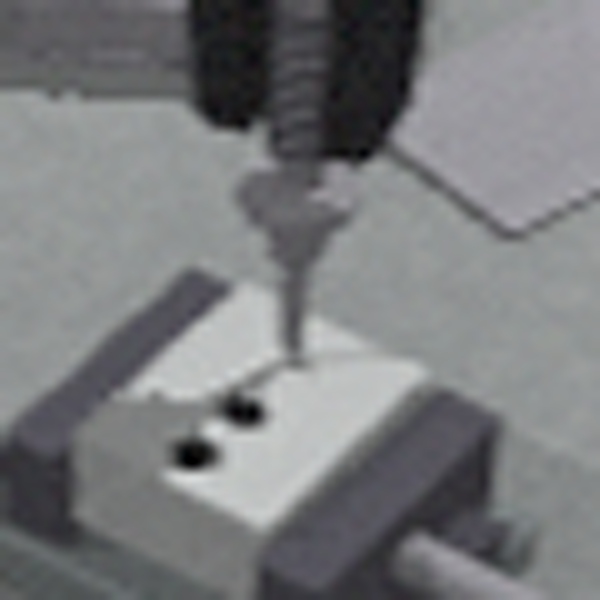

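The tip at (291,358) sits just above the dimple at about (292,365), in line with the two holes. Lowering slowly and watching the force.

carry_out:
  plan:
    - {"rot": [0, 0, 0], "xyz": [0, -0.0003, 0.001], "grip": 255}
    - {"rot": [0, 0, 0], "xyz": [0, -0.0003, 0.002], "grip": 255}
    - {"rot": [0, 0, 0], "xyz": [0, -0.0003, 0.003], "grip": 255}
    - {"rot": [0, 0, 0], "xyz": [0, -0.0003, 0.004], "grip": 255}
    - {"rot": [0, 0, 0], "xyz": [0, -0.0003, 0.005], "grip": 255}
    - {"rot": [0, 0, 0], "xyz": [0, -0.0003, 0.005], "grip": 255}

```text
clock: 8.12
tool_pos: [0.4692, -0.1371, 0.1161]
eef_rot: [0.722, 0.691, -0.0, -0.0]
contact_force: [0.2, 0.1, -1.1]
opening: 0.176
finger_force: 45.0
```

carry_out:
  plan:
    - {"rot": [0, 0, 0], "xyz": [0, 0, 0.0005], "grip": 255}
    - {"rot": [0, 0, 0], "xyz": [0, 0, 0.001], "grip": 255}
    - {"rot": [0, 0, 0], "xyz": [0, 0, 0.0015], "grip": 255}
    - {"rot": [0, 0, 0], "xyz": [0, 0, 0.002], "grip": 255}
    - {"rot": [0, 0, 0], "xyz": [0, 0, 0.002], "grip": 255}

```text
clock: 8.53
tool_pos: [0.4698, -0.1372, 0.1145]
eef_rot: [0.722, 0.691, 0.0, 0.0]
contact_force: [-1.0, 0.5, 1.1]
opening: 0.177
finger_force: 45.0
```

Contact came at the dimple-floor height, so the tip is in it. Pressing on.

carry_out:
  plan:
    - {"rot": [0, 0, 0], "xyz": [0, 0, 0.0005], "grip": 255}
    - {"rot": [0, 0, 0], "xyz": [0, 0, 0.001], "grip": 255}
    - {"rot": [0, 0, 0], "xyz": [0, 0, 0.0015], "grip": 255}
    - {"rot": [0, 0, 0], "xyz": [0, 0, 0.002], "grip": 255}

```text
clock: 8.87
tool_pos: [0.4696, -0.1371, 0.1124]
eef_rot: [0.722, 0.691, 0.0, 0.0]
contact_force: [0.9, 0.6, 4.1]
opening: 0.178
finger_force: 45.0
```

carry_out:
  plan:
    - {"rot": [0, 0, 0], "xyz": [0, 0, 0.0005], "grip": 255}
    - {"rot": [0, 0, 0], "xyz": [0, 0, 0.001], "grip": 255}
    - {"rot": [0, 0, 0], "xyz": [0, 0, 0.001], "grip": 255}

```text
clock: 9.12
tool_pos: [0.4698, -0.1371, 0.1114]
eef_rot: [0.722, 0.691, 0.0, 0.0]
contact_force: [0.6, -0.7, 5.0]
opening: 0.177
finger_force: 45.0
```

carry_out:
  plan:
    - {"rot": [0, 0, 0], "xyz": [0, 0, 0.0004], "grip": 255}
    - {"rot": [0, 0, 0], "xyz": [0, 0, 0.0008], "grip": 255}
    - {"rot": [0, 0, 0], "xyz": [0, 0, 0.0008], "grip": 255}

```text
clock: 9.37
tool_pos: [0.47, -0.1371, 0.1108]
eef_rot: [0.722, 0.691, 0.0, 0.001]
contact_force: [0.2, 0.3, 6.4]
opening: 0.182
finger_force: 45.0
```

carry_out:
  plan:
    - {"rot": [0, 0, 0], "xyz": [0, 0, 0.0004], "grip": 255}
    - {"rot": [0, 0, 0], "xyz": [0, 0, 0.0006], "grip": 255}
    - {"rot": [0, 0, 0], "xyz": [0, 0, 0.0006], "grip": 255}

```text
clock: 9.62
tool_pos: [0.4703, -0.1372, 0.1104]
eef_rot: [0.722, 0.691, 0.001, 0.001]
contact_force: [0.7, -0.7, 8.4]
opening: 0.183
finger_force: 45.0
```

carry_out:
  plan:
    - {"rot": [0, 0, 0], "xyz": [0, 0, 0.0003], "grip": 255}
    - {"rot": [0, 0, 0], "xyz": [0, 0, 0.0003], "grip": 255}

```text
clock: 9.78
tool_pos: [0.4704, -0.1372, 0.1101]
eef_rot: [0.722, 0.691, 0.001, 0.001]
contact_force: [1.6, -0.2, 8.9]
opening: 0.177
finger_force: 45.0
```

carry_out:
  plan:
    - {"rot": [0, 0, 0], "xyz": [0, 0, 0.0003], "grip": 255}
    - {"rot": [0, 0, 0], "xyz": [0, 0, 0.0003], "grip": 255}

```text
clock: 9.95
tool_pos: [0.4706, -0.1372, 0.1099]
eef_rot: [0.722, 0.691, 0.001, 0.001]
contact_force: [1.3, -0.5, 9.0]
opening: 0.176
finger_force: 45.0
```

carry_out:
  plan:
    - {"rot": [0, 0, 0], "xyz": [0, 0, 0.0003], "grip": 255}
    - {"rot": [0, 0, 0], "xyz": [0, 0, 0.0003], "grip": 255}

```text
clock: 10.12
tool_pos: [0.4703, -0.1372, 0.1094]
eef_rot: [0.722, 0.691, 0.001, 0.001]
contact_force: [1.2, -0.5, 4.3]
opening: 0.179
finger_force: 45.0
```

carry_out:
  plan:
    - {"rot": [0, 0, 0], "xyz": [0, 0, 0.0003], "grip": 255}
    - {"rot": [0, 0, 0], "xyz": [0, 0, 0.0003], "grip": 255}

```text
clock: 10.28
tool_pos: [0.4696, -0.1371, 0.1087]
eef_rot: [0.722, 0.691, 0.0, 0.0]
contact_force: [1.7, -0.0, 2.9]
opening: 0.178
finger_force: 45.0
```

The force dropped from 9.0 to 2.9 N, so the spring has snapped. Lifting straight up.

carry_out:
  plan:
    - {"rot": [0, 0, 0], "xyz": [0, 0, -0.001], "grip": 255}
    - {"rot": [0, 0, 0], "xyz": [0, 0, -0.003], "grip": 255}
    - {"rot": [0, 0, 0], "xyz": [0, 0, -0.006], "grip": 255}
    - {"rot": [0, 0, 0], "xyz": [0, 0, -0.01], "grip": 255}
    - {"rot": [0, 0, 0], "xyz": [0, 0, -0.015], "grip": 255}
    - {"rot": [0, 0, 0], "xyz": [0, 0, -0.024], "grip": 255}
    - {"rot": [0, 0, 0], "xyz": [0, 0, -0.036], "grip": 255}
    - {"rot": [0, 0, 0], "xyz": [0, 0, -0.05], "grip": 255}

```text
clock: 10.95
tool_pos: [0.4685, -0.1371, 0.1592]
eef_rot: [0.722, 0.691, -0.001, -0.001]
contact_force: [0.1, -0.6, -2.2]
opening: 0.182
finger_force: 45.0
```

carry_out:
  plan:
    - {"rot": [0, 0, 0], "xyz": [0, 0, -0.014], "grip": 255}
    - {"rot": [0, 0, 0], "xyz": [0, 0, -0.028], "grip": 255}
    - {"rot": [0, 0, 0], "xyz": [0, 0, -0.035], "grip": 255}
    - {"rot": [0, 0, 0], "xyz": [0, 0, -0.035], "grip": 255}

```text
clock: 11.28
tool_pos: [0.47, -0.1373, 0.1953]
eef_rot: [0.723, 0.691, 0.001, 0.001]
contact_force: [0.4, 0.0, -2.2]
opening: 0.183
finger_force: 45.0
```

```bash
python3 go.py .5422 .1316 .192 -2.5
```

```text
t 11.28 pos [ 0.47   -0.1373  0.1953] F [ 0.37  0.01 -2.23] open 0.183 ff 44.97776874806732 q7 [ 0.49  0.61 -0.47  2.01  0.46  0.62 -0.33]
rot [ 0.0028  0.0005 -0.0007] xyz [0.2718 0.0602 0.0033]
```

carry_out:
  plan:
    - {"rot": [0.001, 0, 0], "xyz": [0.008, 0.002, 0], "grip": 255}
    - {"rot": [0.001, 0, 0], "xyz": [0.024, 0.0053, 0], "grip": 255}
    - {"rot": [0.001, 0, 0], "xyz": [0.044, 0.0097, 0], "grip": 255}
    - {"rot": [0.001, 0, 0], "xyz": [0.064, 0.0142, 0], "grip": 255}
    - {"rot": [0.001, 0, 0], "xyz": [0.084, 0.0186, 0], "grip": 255}
    - {"rot": [0.001, 0, 0], "xyz": [0.104, 0.023, 0], "grip": 255}
    - {"rot": [0.001, 0, 0], "xyz": [0.124, 0.0275, 0], "grip": 255}
    - {"rot": [0.001, 0, 0], "xyz": [0.144, 0.0319, 0], "grip": 255}

```text
clock: 11.95
tool_pos: [0.507, 0.0071, 0.1927]
eef_rot: [0.722, 0.692, -0.001, -0.001]
contact_force: [0.5, 0.8, -2.1]
opening: 0.179
finger_force: 45.0
```

carry_out:
  plan:
    - {"rot": [0, 0, 0], "xyz": [0.02, 0.0044, 0], "grip": 255}
    - {"rot": [0, 0, 0], "xyz": [0.04, 0.0089, 0], "grip": 255}
    - {"rot": [0, 0, 0], "xyz": [0.06, 0.0133, 0], "grip": 255}
    - {"rot": [0, 0, 0], "xyz": [0.08, 0.0177, 0], "grip": 255}
    - {"rot": [0, 0, 0], "xyz": [0.1, 0.0221, 0], "grip": 255}
    - {"rot": [0, 0, 0], "xyz": [0.116, 0.0257, 0], "grip": 255}
    - {"rot": [0, 0, 0], "xyz": [0.124, 0.0275, 0], "grip": 255}
    - {"rot": [0, 0, 0], "xyz": [0.128, 0.0283, 0], "grip": 255}

```text
clock: 12.62
tool_pos: [0.5409, 0.134, 0.1928]
eef_rot: [0.722, 0.692, -0.001, -0.001]
contact_force: [-0.4, 0.4, -2.0]
opening: 0.178
finger_force: 45.0
```

carry_out:
  plan:
    - {"rot": [0, 0, 0], "xyz": [0, 0, 0.01], "grip": 255}
    - {"rot": [0, 0, 0], "xyz": [0, 0, 0.02], "grip": 255}
    - {"rot": [0, 0, 0], "xyz": [0, 0, 0.03], "grip": 255}
    - {"rot": [0, 0, 0], "xyz": [0, 0, 0.035], "grip": 255}
    - {"rot": [0, 0, 0], "xyz": [0, 0, 0.035], "grip": 255}
    - {"rot": [0, 0, 0], "xyz": [0, 0, 0.035], "grip": 255}

```text
clock: 13.12
tool_pos: [0.5411, 0.1312, 0.158]
eef_rot: [0.723, 0.691, -0.001, -0.001]
contact_force: [-0.1, 0.2, -3.1]
opening: 0.178
finger_force: 45.0
```

```bash
python3 go.py .5422 .1316 .142 -2.5;python3 - <<'E'
from h import *
s=snap('side','s5.png')
cv2.imwrite('pics/z5.png',cv2.resize(s[200:300,225:325],(600,600),interpolation=cv2.INTER_CUBIC)[:,:,::-1])
E
```

```text
t 13.12 pos [0.5411 0.1312 0.158 ] F [-0.08  0.25 -3.15] open 0.178 ff 44.97810982866213 q7 [-0.09  0.73 -0.4   1.84  0.44  0.65 -0.79]
rot [-0.0022  0.0007 -0.0011] xyz [0.0004 0.0011 0.016 ]
```

View pics/z5.png

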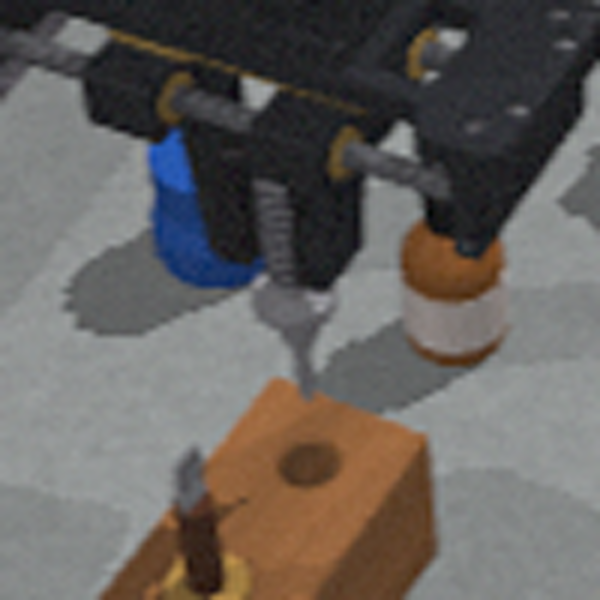

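The tip is at (309,395), above the hole at (310,464). I'll check the offset, then lower.

```bash
python3 - <<'E'
from h import *
px=lambda u,v:(225+(u+.5)/6-.5,200+(v+.5)/6-.5)
print(at_z('side',*px(310,464),.06))
for z in(.087,.089,.091):print(z,at_z('side',*px(309,393),z))
print((proj('side',[[.5411,.1312,.089],[.5418,.1316,.06]])-[225-.5,200-.5])*6)
E
```

```text
[0.5416002  0.13120363 0.06      ]
0.087 [0.54295933 0.12438703 0.087     ]
0.089 [0.54199524 0.12592547 0.089     ]
0.091 [0.54103116 0.12746392 0.091     ]
[[304.50445338 405.72093986]
 [309.40047928 465.1804802 ]]
```

carry_out:
  plan:
    - {"rot": [-0.002, 0, -0.001], "xyz": [0.0004, 0.0016, 0], "grip": 255}
    - {"rot": [-0.002, 0, -0.001], "xyz": [0.0004, 0.0016, 0.008], "grip": 255}
    - {"rot": [-0.002, 0, -0.001], "xyz": [0.0004, 0.0016, 0.016], "grip": 255}
    - {"rot": [-0.002, 0, -0.001], "xyz": [0.0004, 0.0016, 0.024], "grip": 255}
    - {"rot": [-0.002, 0, -0.001], "xyz": [0.0004, 0.0016, 0.032], "grip": 255}
    - {"rot": [-0.002, 0, -0.001], "xyz": [0.0004, 0.0016, 0.038], "grip": 255}
    - {"rot": [-0.002, 0, -0.001], "xyz": [0.0004, 0.0016, 0.04], "grip": 255}
    - {"rot": [-0.002, 0, -0.001], "xyz": [0.0004, 0.0016, 0.04], "grip": 255}

```text
clock: 13.83
tool_pos: [0.5425, 0.1322, 0.1177]
eef_rot: [0.722, 0.692, -0.0, 0.0]
contact_force: [0.3, 0.4, -1.6]
opening: 0.177
finger_force: 45.0
```

```bash
python3 go.py .5427 .1316 .098 -2.5
```

```text
t 13.83 pos [0.5425 0.1322 0.1177] F [ 0.28  0.42 -1.58] open 0.177 ff 44.97812738525681 q7 [-0.11  0.79 -0.35  1.87  0.48  0.57 -0.82]
rot [-0.0004  0.0006  0.0008] xyz [-0.0006  0.0002  0.0197]
```

Tip in the hole without contact force. Continue down.

carry_out:
  plan:
    - {"rot": [0, 0, 0], "xyz": [-0.0006, 0.0002, 0.004], "grip": 255}
    - {"rot": [0, 0, 0], "xyz": [-0.0006, 0.0002, 0.008], "grip": 255}
    - {"rot": [0, 0, 0], "xyz": [-0.0006, 0.0002, 0.012], "grip": 255}
    - {"rot": [0, 0, 0], "xyz": [-0.0006, 0.0002, 0.016], "grip": 255}
    - {"rot": [0, 0, 0], "xyz": [-0.0006, 0.0002, 0.02], "grip": 255}
    - {"rot": [0, 0, 0], "xyz": [-0.0006, 0.0002, 0.024], "grip": 255}
    - {"rot": [0, 0, 0], "xyz": [-0.0006, 0.0002, 0.028], "grip": 255}
    - {"rot": [0, 0, 0], "xyz": [-0.0006, 0.0002, 0.028], "grip": 255}

```text
clock: 14.5
tool_pos: [0.5427, 0.1315, 0.0898]
eef_rot: [0.722, 0.692, -0.0, 0.0]
contact_force: [-1.1, 0.1, -2.6]
opening: 0.176
finger_force: 45.0
```

carry_out:
  plan:
    - {"rot": [0, 0, 0], "xyz": [0, 0, 0.001], "grip": 255}
    - {"rot": [0, 0, 0], "xyz": [0, 0, 0.002], "grip": 255}
    - {"rot": [0, 0, 0], "xyz": [0, 0, 0.003], "grip": 255}
    - {"rot": [0, 0, 0], "xyz": [0, 0, 0.004], "grip": 255}
    - {"rot": [0, 0, 0], "xyz": [0, 0, 0.004], "grip": 255}

```text
clock: 14.92
tool_pos: [0.5432, 0.1316, 0.0866]
eef_rot: [0.722, 0.692, 0.0, 0.0]
contact_force: [0.7, -0.1, -3.1]
opening: 0.18
finger_force: 45.0
```

carry_out:
  plan:
    - {"rot": [0, 0, 0], "xyz": [0, 0, 0.001], "grip": 255}
    - {"rot": [0, 0, 0], "xyz": [0, 0, 0.002], "grip": 255}
    - {"rot": [0, 0, 0], "xyz": [0, 0, 0.003], "grip": 255}
    - {"rot": [0, 0, 0], "xyz": [0, 0, 0.003], "grip": 255}

```text
clock: 15.25
tool_pos: [0.5431, 0.1316, 0.0834]
eef_rot: [0.722, 0.692, 0.0, 0.0]
contact_force: [0.8, 0.1, -2.8]
opening: 0.182
finger_force: 45.0
```

carry_out:
  plan:
    - {"rot": [0, 0, 0], "xyz": [0, 0, 0.001], "grip": 255}
    - {"rot": [0, 0, 0], "xyz": [0, 0, 0.002], "grip": 255}
    - {"rot": [0, 0, 0], "xyz": [0, 0, 0.003], "grip": 255}
    - {"rot": [0, 0, 0], "xyz": [0, 0, 0.003], "grip": 255}

```text
clock: 15.58
tool_pos: [0.5433, 0.1318, 0.081]
eef_rot: [0.722, 0.692, 0.0, 0.001]
contact_force: [-1.2, -0.1, 4.4]
opening: 0.177
finger_force: 45.0
```

The collar is on the wood. I'll ease off slightly, open, and check.

carry_out:
  plan:
    - {"rot": [0, 0, 0], "xyz": [0, 0, -0.001], "grip": 255}
    - {"rot": [0, 0, 0], "xyz": [0, 0, -0.001], "grip": 200}
    - {"rot": [0, 0, 0], "xyz": [0, 0, -0.001], "grip": 190}
    - {"rot": [0, 0, 0], "xyz": [0, 0, -0.001], "grip": 160}
    - {"rot": [0, 0, 0], "xyz": [0, 0, -0.001], "grip": 100}
    - {"rot": [0, 0, 0], "xyz": [0, 0, -0.001], "grip": 40}
    - {"rot": [0, 0, 0], "xyz": [0, 0, -0.001], "grip": 0}
    - {"rot": [0, 0, 0], "xyz": [0, 0, -0.001], "grip": 0}

```text
clock: 16.25
tool_pos: [0.5432, 0.1317, 0.0816]
eef_rot: [0.722, 0.692, 0.0, 0.0]
contact_force: [0.8, 0.8, 1.0]
opening: 0.608
finger_force: 0.0
```

carry_out:
  plan:
    - {"rot": [0, 0, 0], "xyz": [0, 0, 0], "grip": 0}
    - {"rot": [0, 0, 0], "xyz": [0, 0, 0], "grip": 0}
    - {"rot": [0, 0, 0], "xyz": [0, 0, 0], "grip": 0}
    - {"rot": [0, 0, 0], "xyz": [0, 0, 0], "grip": 0}

```text
clock: 16.58
tool_pos: [0.5432, 0.1317, 0.0817]
eef_rot: [0.722, 0.692, 0.0, 0.0]
contact_force: [-0.2, -0.2, -0.5]
opening: 0.915
finger_force: 0.0
```

carry_out:
  plan:
    - {"rot": [0, 0, 0], "xyz": [0, 0, -0.015], "grip": 0}
    - {"rot": [0, 0, 0], "xyz": [0, 0, -0.03], "grip": 0}
    - {"rot": [0, 0, 0], "xyz": [0, 0, -0.045], "grip": 0}
    - {"rot": [0, 0, 0], "xyz": [0, 0, -0.06], "grip": 0}
    - {"rot": [0, 0, 0], "xyz": [0, 0, -0.075], "grip": 0}
    - {"rot": [0, 0, 0], "xyz": [0, 0, -0.09], "grip": 0}
    - {"rot": [0, 0, 0], "xyz": [0, 0, -0.1], "grip": 0}
    - {"rot": [0, 0, 0], "xyz": [0, 0, -0.1], "grip": 0}

```text
clock: 17.25
tool_pos: [0.5443, 0.1322, 0.1835]
eef_rot: [0.722, 0.692, 0.002, 0.001]
contact_force: [0.5, 0.7, -0.5]
opening: 0.998
finger_force: 0.0
```

```bash
python3 go.py .5427 .1316 .2 -2.5;python3 - <<'E'
from h import *
s=snap('side','s6.png')
cv2.imwrite('pics/z6.png',cv2.resize(s[200:350,225:345],(480,600),interpolation=cv2.INTER_CUBIC)[:,:,::-1])
E
```

```text
t 17.25 pos [0.5443 0.1322 0.1835] F [ 0.5   0.68 -0.52] open 0.998 ff 0.0 q7 [-0.07  0.7  -0.42  1.82  0.42  0.71 -0.77]
rot [ 0.0046 -0.0013  0.0004] xyz [-0.0006 -0.0015 -0.0165]
```

View pics/z6.png

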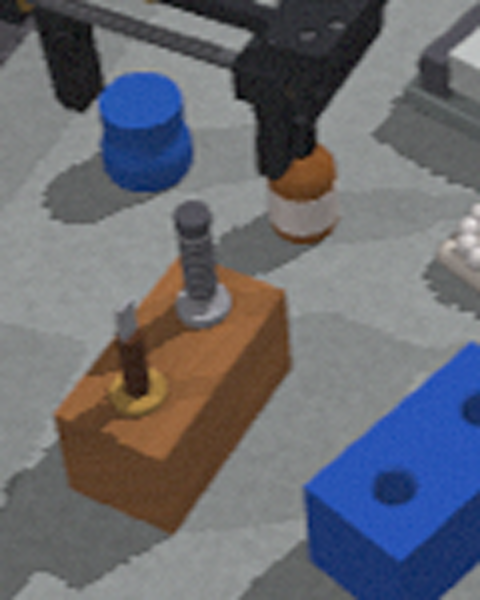

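The punch stands upright in its hole, collar flat on the wood at (203,305). The gripper is clear and the bystanders are undisturbed. Handing in.

```bash
python3 -c "
from plant import r
print(r.finish_job())"
```

```text
the job is handed in; nothing more can be done
None
```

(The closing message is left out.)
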